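# Put the labelled grinding wheels away on their colour-marked stands

### The job

Put the four labelled grinding wheels away, one after another, each over the spindle of the stand painted the colour of its label and right down flat; both red wheels go on the red stand, the large one at the bottom and the small one on top of it. The wheels are brittle: lower them down rather than dropping them, and leave the unlabelled worn wheel and the bare brass flange where they lie.

Things in the scene. Friction and masses are not known exactly. Their poses are not given: they have to be found in the camera images.
- red_large_wheel: Grey abrasive grinding wheel lying flat: a ring 24 mm thick, 60 mm outside diameter, with a red paper label (ring) on its top face; its plain bore is 28 mm in diameter, right through. Origin: centre of the underside on the bore's axis; z up along the axis. About 120 g (varies).
- red_small_wheel: Grey abrasive grinding wheel lying flat: a ring 24 mm thick, 46 mm outside diameter, with a red paper label (ring) on its top face; its plain bore is 28 mm in diameter, right through. Origin: centre of the underside on the bore's axis; z up along the axis. About 60 g (varies).
- green_wheel: Grey abrasive grinding wheel lying flat: a ring 24 mm thick, 60 mm outside diameter, with a green paper label (ring) on its top face; its plain bore is 28 mm in diameter, right through. Origin: centre of the underside on the bore's axis; z up along the axis. About 120 g (varies).
- blue_wheel: Grey abrasive grinding wheel lying flat: a ring 24 mm thick, 60 mm outside diameter, with a blue paper label (ring) on its top face; its plain bore is 28 mm in diameter, right through. Origin: centre of the underside on the bore's axis; z up along the axis. About 120 g (varies).
- red_stand: Storage stand, fixed to the bench: a red painted plate 90 x 90 mm, 12 mm thick, with one upright bare-steel spindle in its middle, 12 mm in diameter up to 60 mm above the bench, then tapering to 4 mm at its top, 70 mm above the bench. Origin: centre of the underside, on the spindle's axis; z up along the spindle, x and y along the plate's sides. It takes both red-labelled wheels.
- green_stand: Storage stand, fixed to the bench: a green painted plate 90 x 90 mm, 12 mm thick, with one upright bare-steel spindle in its middle, 12 mm in diameter up to 60 mm above the bench, then tapering to 4 mm at its top, 70 mm above the bench. Origin: centre of the underside, on the spindle's axis; z up along the spindle, x and y along the plate's sides. It takes the green-labelled wheel.
- blue_stand: Storage stand, fixed to the bench: a blue painted plate 90 x 90 mm, 12 mm thick, with one upright bare-steel spindle in its middle, 12 mm in diameter up to 60 mm above the bench, then tapering to 4 mm at its top, 70 mm above the bench. Origin: centre of the underside, on the spindle's axis; z up along the spindle, x and y along the plate's sides. It takes the blue-labelled wheel.
- worn_wheel: Worn-out dark brown wheel without any label, 52 mm in diameter, 24 mm thick, 28 mm bore, lying flat. It is left where it lies. Origin: centre of the underside.
- brass_flange: Bare yellow brass clamping flange: a ring 56 mm in diameter, 8 mm thick, 28 mm bore, with a raised hub 40 mm in diameter up to 18 mm high. It is left where it lies. Origin: centre of the underside.

How it is judged:
By the outcome, as a careful person would: the job done as asked, in the order asked, and still so for the second after the job is handed in, with the robot touching nothing.
It also fails if it takes over 88 s, if anything falls off the work surface, if the arm or the gripper's body presses on something with over 40 N, if the wrist force passes 120 N, or if a joint passes its speed limit or range.

### The arm

A 6-joint arm with a two-finger parallel gripper is mounted at the origin on the work surface. World frame = base frame: x ahead of the robot, y to its left, z up, the work surface at z = 0. Lengths are in m, angles in rad, forces in N, time in s.
With the tool pointing down it reaches from about 0.35 to 0.775 m from the base axis. Payload 7.3 kg.
Tool frame: the origin (TCP) lies at the very end of the fingers, on their centre line; the grasp point (between the pads) lies 19 mm behind it; z points along the fingers, y is the line along which they close (so a half turn about z gives the same grasp; the last joint's range is limited). The gripper opens to 92 mm and grips with 3 to 60 N. Pads are 19 mm wide; open, the fingers measure 130 mm over their backs; the gripper's body (75 mm by 190 mm) begins 47 mm behind the grasp point.
Start: joints at [-1.348, 0.342, 1.524, -0, 1.275, -0.146], TCP at [0.189, -0.49, 0.227] pointing down, gripper open.
Joint ranges: [-2.53, 2.53], [-0.77, 2.02], [0.04, 2.7], [-1, 4.14], [0.28, 2.66], [-3.11, 3.11]. Speed limits (rad/s): [2.57, 2.57, 3.14, 3.14, 3.14, 3.14].

### API

Orientations are given as [roll, pitch, yaw] about the fixed x, y, z axes, in that order (R = Rz(yaw) Ry(pitch) Rx(roll)).
In Python, from cell import * gives the robot as it stands.
- The arm moves only by the tool step_arm, never from a script. Its argument "commands" is a list of rows, each a list of 7 numbers: the opening, from 0 (shut) to 1 (fully open), then the shift along the world's x, y, z in cm, then the turn, a rotation vector about the world's x, y, z in rad. A call has 1 to 5 rows; each row is the pose to reach, as a shift and turn from the pose commanded when the call began; what a row does not reach only later rows make up. A row lasts 1/12 s, in which the tool goes at most 41.7 mm and 7.16 degrees, less where a joint would pass 70% of its speed; a pose out of reach is approached as far as the arm can. A call with a gripper value outside its range is refused whole. The fingers move at their own pace and stop on an object; "grip_force" is the grip in N (left out, the last holds). Time passes only in rows, so rows that repeat a pose let the fingers close. It gives the time, the measured TCP pose, the force, the opening and the grip force at its end, in the units of the state.
- observe(): the state, without advancing time (a new reading comes with each control period).
- read_camera(name): name is "scene" or "side" or "wrist"; returns the picture (480x640x3 uint8, red, green, blue); there is no depth.
- camera_model(name): a dict with "vfov" (degrees; the focal length in pixels is half the picture's height over the tangent of half this angle, whatever the lens; pixels are square), "cx", "cy" (the principal point, pixels), "world_to_cam" (4x4, takes a point from world to camera coordinates). Camera axes: x right, y up, looking along -z (the intrinsics and any distortion apply to the point x, -y, -z); pixel columns grow to the right and rows downward; lengths in m; the calibration is good to about 2 mm. A picture is of the moment at which its call begins: read the wrist's pose just before it. camera_model takes no time and is no camera call; for the wrist camera it gives the pose at the moment of the call.
- hand_in(): hands the job in; it is judged then, once.
The state is a dict: "time": time; "qpos": joint angles; "qvel": joint speeds; "joint_efforts": joint torques, N m; "tool_pos": TCP position; "tool_rot": TCP orientation; "contact_force": force on the tool from outside, world axes, zero at the start; "torque": the same for the moment, N m; "opening": finger opening in m; "grip_force": force on a finger pad.
Only numpy, scipy, OpenCV 4.12 (cv2) and the standard library are available. Lean on these libraries where they do the work, as an engineer would, in place of code of your own. Each camera call takes 0.05 s, during which the arm holds its last target. There are 200 camera calls.

## Working session

There is one attempt and no reset: what is moved stays moved. The work goes in short steps, Python scripts to look and compute and a tool call to move; the robot and the scene stay as the last step left them, time stands still between calls to the robot, and variables do not carry over. Pictures are saved under pics/ and viewed, at most 14 in all, crops included, and the job is handed in when it is done.

Besides the shell and the picture viewer there is one more tool, called after "Emit:" in YAML: its name, and indented under it one key for each argument. step_arm: Moves the arm, as the interface text tells. Its arguments: {"type":"object","properties":{"commands":{"type":"array"},"grip_force":{"type":"number"}},"required":["commands"]}

```bash
mkdir -p pics; ls
python3 - <<'E'
from cell import *
import cv2,numpy as np
s=observe();print(s)
for n in("scene","side"):
    cv2.imwrite(f"pics/{n}0.png",read_camera(n)[:,:,::-1]);print(n,camera_model(n))
print(camera_model("wrist"))
E
```

```text
pics
{'time': 0.0, 'qpos': array([-1.34803524e+00,  3.42735192e-01,  1.52502106e+00, -8.23863940e-06,
        1.27540288e+00, -1.45961846e-01]), 'qvel': array([-0.00062718,  0.00011761, -0.00054172,  0.00058212, -0.00182172,
        0.00025846]), 'joint_efforts': array([ 2.11041042e-03, -4.31237304e+01, -2.44223160e+01,  7.19958334e-02,
        5.57671837e-02, -1.16507103e-04]), 'tool_pos': array([ 0.18916814, -0.48929431,  0.22603709]), 'tool_rot': array([-3.14004169e+00, -2.20040067e-04,  3.68725170e-01]), 'contact_force': array([-0.22633924, -0.96905492,  0.13233925]), 'torque': array([ 0.0046082 ,  0.05030518, -0.01467295]), 'grip_force': 0.0, 'opening': 0.09158879150910415}
scene {'vfov': 45.76417530900491, 'cx': 315.32643594637335, 'cy': 239.94167928959098, 'world_to_cam': array([[-0.85584414,  0.51717278,  0.00794566,  0.44859755],
       [-0.43438357, -0.72701004,  0.5317587 ,  0.21667141],
       [ 0.2807877 ,  0.4516511 ,  0.84685864, -1.20541961],
       [ 0.        ,  0.        ,  0.        ,  1.        ]])}
side {'vfov': 47.83385456164651, 'cx': 314.36098572064543, 'cy': 237.29964201600308, 'world_to_cam': array([[-0.8610545 , -0.50841459, -0.00998736,  0.46753573],
       [ 0.231994  , -0.41023238,  0.88197969, -0.18229858],
       [-0.45250849,  0.75711558,  0.47118157, -0.72366828],
       [ 0.        ,  0.        ,  0.        ,  1.        ]])}
{'vfov': 58.62723816522918, 'cx': 323.56428203851635, 'cy': 239.0324821881195, 'world_to_cam': array([[ 0.36036995, -0.93280823, -0.00151622, -0.52416834],
       [ 0.90133433,  0.34862845, -0.25701095,  0.03286088],
       [ 0.24027053,  0.0912524 ,  0.9664073 , -0.38870059],
       [ 0.        ,  0.        ,  0.        ,  1.        ]])}
```

View pics/scene0.png

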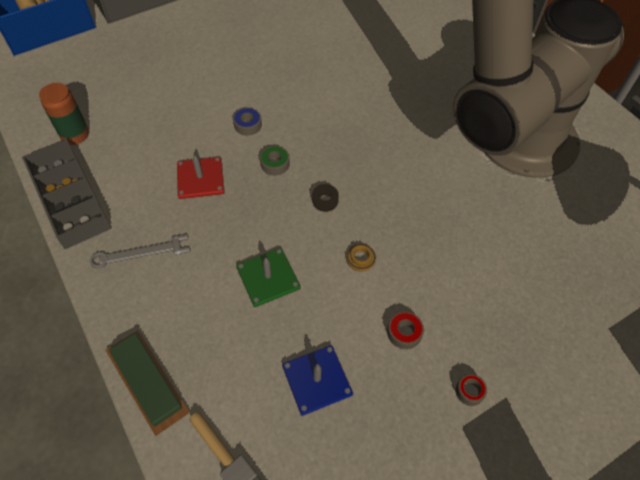

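View pics/side0.png

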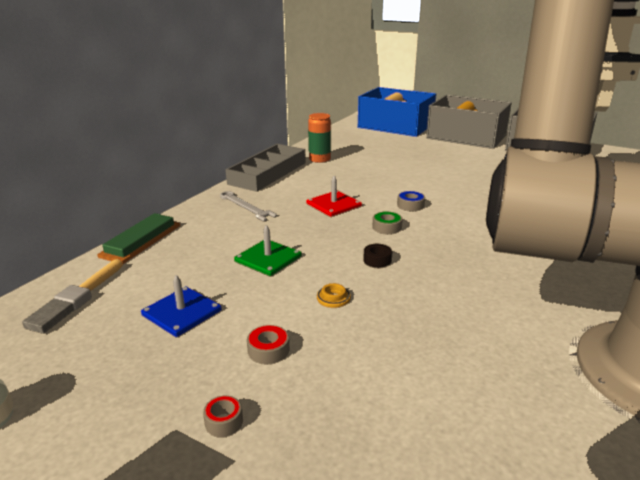

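The scene view shows blue (247,118), green (274,157), large red (406,328) and small red (472,388) wheels. The stands are red (200,177), green (268,277) and blue (317,380). The side view shows the same objects clear of the arm.

```bash
cat > h.py <<'E'
import cv2,numpy as np
from cell import *
def ray(m,uv):
    f=240/np.tan(np.radians(m["vfov"]/2));W=m["world_to_cam"];R=W[:3,:3]
    uv=np.atleast_2d(uv).astype(float)
    d=np.c_[(uv[:,0]-m["cx"])/f,-(uv[:,1]-m["cy"])/f,-np.ones(len(uv))]@R
    return -R.T@W[:3,3],d
def plane(m,uv,z):
    c,d=ray(m,uv);return c+d*((z-c[2])/d[:,2])[:,None]
def proj(m,p):
    f=240/np.tan(np.radians(m["vfov"]/2));q=m["world_to_cam"]@np.r_[p,1]
    return np.array([m["cx"]-f*q[0]/q[2],m["cy"]+f*q[1]/q[2]])
def mask(im,col):
    h,s,v=cv2.split(cv2.cvtColor(im,cv2.COLOR_RGB2HSV))
    k={"red":(h<6)|(h>172),"green":(h>48)&(h<80),"blue":(h>108)&(h<130)}[col]
    return (k&(s>(190 if col=="red" else 110))&(v>50)).astype(np.uint8)*255
def blobs(im,m,col,amin=60):
    out=[]
    for c in cv2.findContours(mask(im,col),cv2.RETR_EXTERNAL,cv2.CHAIN_APPROX_NONE)[0]:
        if cv2.contourArea(c)<amin: continue
        c=c[:,0]
        P=plane(m,c,.024)[:,:2]; (e,ax,_)=cv2.fitEllipse((P*1e4).astype(np.float32))
        Q=plane(m,c,.012)[:,:2]; r=cv2.minAreaRect((Q*1e4).astype(np.float32))
        out.append((c.mean(0).round(),np.round(np.array(e)/10,1),np.round(np.array(ax)/10,1),np.round(np.array(r[0])/10,1),np.round(np.array(r[1])/10,1),round(r[2],1)))
    return out
E
python3 - <<'E'
from h import *
for n in("scene","side"):
    im=cv2.imread(f"pics/{n}0.png")[:,:,::-1].copy();m=camera_model(n)
    for c in("red","green","blue"):
        for b in blobs(im,m,c): print(n,c,*b)
E
```

```text
scene red [473. 387.] [454.7 362.3] [36.7 37. ] [449.7 360.9] [38.3 36.5] 51.1
scene red [406. 327.] [484.5 225.5] [50.3 50.7] [479.6 222.2] [51.8 50.7] 54.8
scene red [200. 178.] [ 645.7 -235.8] [94.7 96.2] [ 642.1 -248.5] [90.4 84.9] 67.6
scene green [268. 275.] [636.9  25.4] [ 97.2 101.1] [633.4  16.9] [91.1 87.1] 83.6
scene green [274. 156.] [ 494.1 -210.7] [49.5 49.6] [ 489.9 -219.7] [50.5 49. ] 60.4
scene blue [315. 377.] [659.3 226.6] [ 95.6 102.2] [655.3 221.3] [89.1 87.4] 80.7
scene blue [247. 117.] [ 491.6 -334.6] [46.9 48.7] [ 487.1 -345.7] [46.7 49.5] 59.3
side red [222. 408.] [457.  361.8] [37.7 38.4] [465.4 353.3] [39.1 39.3] 71.3
side red [267. 337.] [486.9 224.7] [50.7 52.3] [495.8 213.1] [54.2 52.3] 29.9
side red [334. 203.] [ 624.5 -218.2] [101.5 105.1] [ 638.8 -244.8] [98.7 98.3] 67.8
side green [275. 246.] [ 6.283e+02 -4.000e-01] [23.  34.8] [638.4 -19.9] [22.2 39.2] 38.6
side green [267. 257.] [616.5  42.1] [100.6 103. ] [629.9  19.9] [99.4 96.1] 83.7
side green [139. 228.] [902.1  53.5] [ 31.6 164.1] [926.7  61.5] [147.2  40.8] 83.8
side green [387. 217.] [ 496.9 -212.9] [47.8 51. ] [ 506.4 -235.6] [53.5 47.5] 29.4
side green [317. 143.] [ 863.5 -560. ] [ 50.3 195.3] [ 880. -588.] [ 48.2 183.1] 31.1
side blue [181. 309.] [636.5 238.7] [102.  105.3] [651.5 224. ] [94.7 97.2] 80.8
side blue [411. 196.] [ 494.4 -336.9] [45.7 49.4] [ 503.6 -362.8] [50.6 50.1] 51.1
side blue [396.  96.] [  875.6 -1163.7] [ 89.4 185.9] [  906.9 -1211. ] [ 84.4 189.8] 23.8
side blue [395. 111.] [  820.8 -1014.5] [268.2 611.1] [  850.5 -1047. ] [279.4 606.2] 15.7
```

Emit:
step_arm:
  commands:
    - [1,3.5,2,0,0,0,0.12]
    - [1,7,4,0,0,0,0.24]
    - [1,10.5,6,0,0,0,0.36]
    - [1,14,8,0,0,0,0.48]
    - [1,17.5,10,0,0,0,0.6]

```text
time: 0.52
tool_pos: [0.3655, -0.3884, 0.2265]
tool_rot: [-3.141, -0.0, 0.974]
contact_force: [1.7, -0.7, -0.2]
opening: 0.0919
grip_force: 0.0
```

Emit:
step_arm:
  commands:
    - [1,2,3.5,0,0,0,0.12]
    - [1,4,7,0,0,0,0.24]
    - [1,6,10.5,0,0,0,0.36]
    - [1,8,14,0,0,0,0.48]
    - [1,10,17.5,0,0,0,0.6]

```text
time: 0.93
tool_pos: [0.4647, -0.2127, 0.2265]
tool_rot: [-3.141, -0.0, 1.575]
contact_force: [0.7, -1.4, 0.7]
opening: 0.0918
grip_force: 0.0
```

```bash
cat >> h.py <<'E'
def wrist(name):
    im=read_camera("wrist");m=camera_model("wrist");cv2.imwrite(f"pics/{name}.png",im[:,:,::-1])
    for c in("red","green","blue"):
        for b in blobs(im,m,c,400): print(c,*b)
    s=observe();print(s["time"],s["tool_pos"].round(4),s["tool_rot"].round(3));return im,m
E
python3 -c "
from h import *
wrist('w1')"
```

```text
red [517. 237.] [ 637.8 -230.4] [ 79.7 100.4] [ 643.6 -234.4] [74.  90.8] 69.1
green [359. 200.] [ 497.5 -198.7] [44.6 51. ] [ 498.3 -200.5] [47.  52.4] 46.0
0.9833 [ 0.4676 -0.2066  0.2265] [ 3.14  -0.004  1.586]
```

View pics/w1.png

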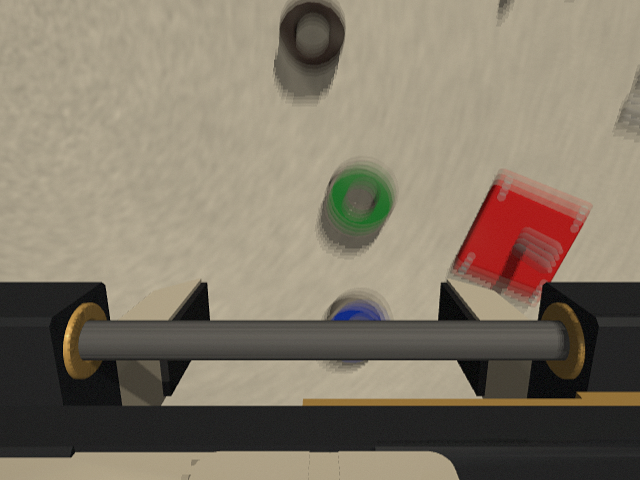

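The frame is blurred because the arm was still moving. It shows green at (359,200), the red stand at (517,237) and the worn wheel at (312,33), so the fingers closing along x have a clear gap.

Emit:
step_arm:
  commands:
    - [1,0.4,4,-0.5,0,0,0]
    - [1,0.8,8,-1,0,0,0]
    - [1,1.2,12,-2,0,0,0]
    - [1,1.6,16,-3,0,0,0]
    - [1,1.9,20,-4,0,0,0]

```text
time: 1.4
tool_pos: [0.4831, -0.0131, 0.1862]
tool_rot: [3.142, 0.0, 1.568]
contact_force: [0.3, -0.0, -0.2]
opening: 0.0916
grip_force: 0.0
```

Emit:
step_arm:
  commands:
    - [1,0,4,0,0,0,0]
    - [1,0,8,0,0,0,0]
    - [1,0,12,0,0,0,0]
    - [1,0,15,0,0,0,0]
    - [1,0,15,0,0,0,0]

```text
time: 1.82
tool_pos: [0.4826, 0.1399, 0.1865]
tool_rot: [-3.141, -0.002, 1.573]
contact_force: [-0.9, 0.0, 0.0]
opening: 0.0918
grip_force: 0.0
```

Emit:
step_arm:
  commands:
    - [1,0,0,0,0,0,0]
    - [1,0,0,0,0,0,0]
    - [1,0,0,0,0,0,0]

```text
time: 2.07
tool_pos: [0.4833, 0.1342, 0.1866]
tool_rot: [-3.141, 0.0, 1.567]
contact_force: [0.8, 0.2, 0.2]
opening: 0.0919
grip_force: 0.0
```

```bash
python3 -c "
from h import *
wrist('w2')"
```

```text
red [336.  82.] [489.6 231.2] [32.9 47.9] [492.1 234.1] [30.9 54.1] 40.6
green [453. 378.] [590.8  -4.1] [25.6 36.7] [598.9  -9.8] [29.5 34. ] 84.2
blue [549.  98.] [644.9 219.2] [ 99.5 100.7] [650.2 219.9] [88.4 91.3] 80.7
2.1167 [0.4834 0.134  0.1866] [-3.141  0.     1.567]
```

View pics/w2.png

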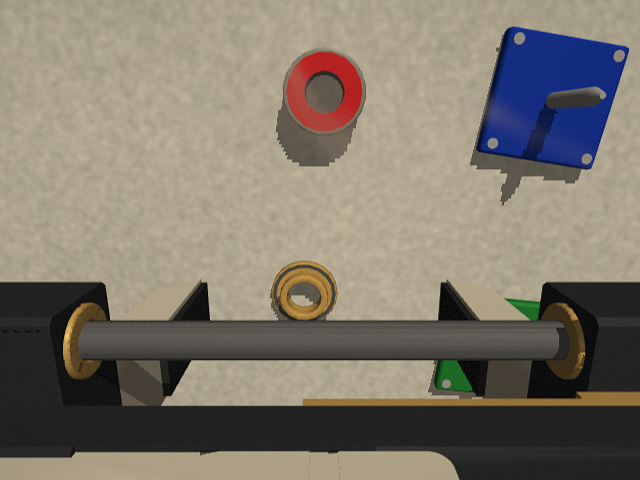

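Wrist view shows the large red wheel centred at (324,91), the blue stand's bolts averaging (554,99) and the flange at (304,292), behind the wheel.

```bash
sed -i 's/190 if col=="red" else 110/150 if col=="red" else 110/' h.py
python3 - <<'E'
from h import *
m=camera_model("wrist");im=cv2.imread("pics/w2.png")[:,:,::-1].copy()
for b in blobs(im,m,"red",400):print(*b)
print(plane(m,[[554,99]],.012),plane(m,[[324,91]],.024),plane(m,[[602,94]],.07),plane(m,[[304,292]],.018))
s=camera_model("scene");print(plane(s,[[308,337],[262,242],[197,151]],.07))
s=camera_model("side");print(plane(s,[[178,276],[267,225],[334,177]],.07))
E
```

```text
[324.  91.] [483.1 225.7] [52.5 52.7] [482.8 226.5] [54.4 55.3] 89.8
[[0.65300428 0.22083747 0.012     ]] [[0.48309161 0.22624887 0.024     ]] [[0.65202057 0.22047274 0.07      ]] [[0.46619635 0.07141335 0.018     ]]
[[ 0.64294145  0.17338918  0.07      ]
 [ 0.62165371 -0.01732648  0.07      ]
 [ 0.63100061 -0.26167342  0.07      ]]
[[ 0.65326535  0.21863133  0.07      ]
 [ 0.63416388  0.0110473   0.07      ]
 [ 0.64017063 -0.24943607  0.07      ]]
```

Emit:
step_arm:
  commands:
    - [1,0,4,-1,0,0,0]
    - [1,0,8,-3,0,0,0]
    - [1,0,9.1,-7,0,0,0]
    - [1,0,9.1,-11,0,0,0]
    - [1,0,9.1,-13.5,0,0,0]

```text
time: 2.53
tool_pos: [0.4817, 0.2257, 0.0484]
tool_rot: [-3.138, 0.001, 1.569]
contact_force: [-0.4, -0.3, -0.4]
opening: 0.0916
grip_force: 0.0
```

Emit:
step_arm:
  commands:
    - [1,0,0,-1.5,0,0,0]
    - [1,0,0,-3,0,0,0]
    - [1,0,0,-4,0,0,0]
    - [1,0,0,-4.5,0,0,0]
    - [1,0,0,-4.5,0,0,0]

```text
time: 2.95
tool_pos: [0.4831, 0.2254, 0.006]
tool_rot: [-3.14, 0.0, 1.568]
contact_force: [-1.0, -0.2, 1.2]
opening: 0.0914
grip_force: 0.0
```

Emit:
step_arm:
  commands:
    - [0.5,0,0,0,0,0,0]
    - [0.5,0,0,0,0,0,0]
    - [0.5,0,0,0,0,0,0]
    - [0.5,0,0,0,0,0,0]
    - [0.5,0,0,0,0,0,0]
  grip_force: 20

```text
time: 3.37
tool_pos: [0.4836, 0.2264, 0.0073]
tool_rot: [3.141, -0.0, 1.569]
contact_force: [0.6, -0.1, 0.7]
opening: 0.0631
grip_force: 0.0
```

Emit:
step_arm:
  commands:
    - [0.3,0,0,0,0,0,0]
    - [0.3,0,0,0,0,0,0]
    - [0.3,0,0,0,0,0,0]
    - [0.3,0,0,0,0,0,0]
  grip_force: 25

```text
time: 3.7
tool_pos: [0.4835, 0.2264, 0.0072]
tool_rot: [3.141, -0.0, 1.569]
contact_force: [-0.6, 0.4, 6.3]
opening: 0.0589
grip_force: 25.0
```

Emit:
step_arm:
  commands:
    - [0.3,0,0,1,0,0,0]
    - [0.3,0,0,3,0,0,0]
    - [0.3,0,0,6,0,0,0]
    - [0.3,0,0,9,0,0,0]
    - [0.3,0,0,12,0,0,0]

```text
time: 4.12
tool_pos: [0.4827, 0.2261, 0.1281]
tool_rot: [-3.14, 0.0, 1.569]
contact_force: [0.7, -0.2, -1.0]
opening: 0.0594
grip_force: 25.0
```

Emit:
step_arm:
  commands:
    - [0.3,1.2,-3.7,0,0,0,0]
    - [0.3,2.4,-7.4,0,0,0,0]
    - [0.3,3.6,-11.1,0,0,0,0]
    - [0.3,4.8,-14.8,0,0,0,0]
    - [0.3,6,-18.5,0,0,0,0]

```text
time: 4.53
tool_pos: [0.5432, 0.0397, 0.1271]
tool_rot: [-3.141, -0.0, 1.569]
contact_force: [1.2, 1.1, -0.8]
opening: 0.0596
grip_force: 25.0
```

Emit:
step_arm:
  commands:
    - [0.3,1.2,-3.7,0,0,0,0]
    - [0.3,2.4,-7.4,0,0,0,0]
    - [0.3,3.6,-11.1,0,0,0,0]
    - [0.3,4.8,-14.8,0,0,0,0]
    - [0.3,6,-18.5,0,0,0,0]

```text
time: 4.95
tool_pos: [0.6032, -0.1455, 0.1269]
tool_rot: [-3.141, -0.0, 1.569]
contact_force: [1.3, 0.3, -0.9]
opening: 0.0594
grip_force: 25.0
```

Emit:
step_arm:
  commands:
    - [0.3,1.2,-3.3,0,0,0,0]
    - [0.3,2.4,-6.6,0,0,0,0]
    - [0.3,3.5,-9.4,0,0,0,0]
    - [0.3,3.7,-10.4,0,0,0,0]
    - [0.3,3.7,-10.4,0,0,0,0]

```text
time: 5.37
tool_pos: [0.6399, -0.2504, 0.126]
tool_rot: [-3.141, 0.0, 1.566]
contact_force: [-0.1, 0.4, -1.3]
opening: 0.0591
grip_force: 25.0
```

Emit:
step_arm:
  commands:
    - [0.3,0,0,0,0,0,0]
    - [0.3,0,0,0,0,0,0]
    - [0.3,0,0,0,0,0,0]

```text
time: 5.62
tool_pos: [0.6401, -0.2458, 0.127]
tool_rot: [-3.141, -0.001, 1.571]
contact_force: [-0.2, 0.1, -0.9]
opening: 0.0596
grip_force: 25.0
```

Run:
```python
from h import *
im,m=wrist('w3')
s=read_camera("side");cm=camera_model("side");o=observe();print(o["tool_pos"])
print(proj(cm,[.64,-.248,.07]))
cv2.imwrite("pics/s3.png",cv2.resize(s[60:260,230:450,::-1],None,fx=3,fy=3)[:600])
```

```text
red [324. 370.] [ 639.  -341.3] [23.8 87.4] [ 639.2 -350.6] [23.6 86.3] 90.0
red [324. 294.] [ 639.7 -281.8] [ 48.5 101.8] [ 639.2 -283.8] [ 47.8 102. ] 90.0
red [317. 219.] [ 636.9 -238.2] [ 81.4 100.4] [ 639.5 -250.7] [88.7 88.5] 67.6
green [ 83. 180.] [ 493.1 -209.8] [52.5 53.1] [ 486.4 -211.3] [55.1 56. ] 73.0
5.6667 [ 0.6402 -0.246   0.1271] [-3.141 -0.     1.571]
[ 0.64032372 -0.24618952  0.12717985]
[333.74938256 177.23116441]
```

View pics/s3.png

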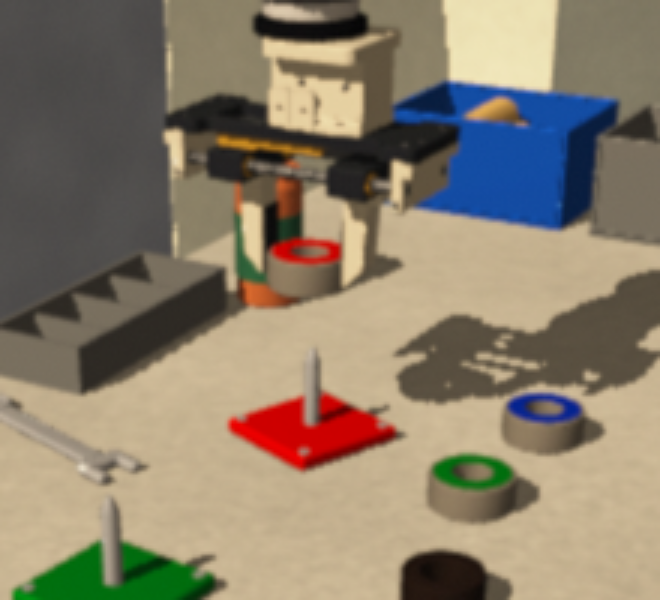

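The side crop shows the wheel held level above the red spindle (crop tip at 313,350). The wrist view fits the red plate as an 88.6 mm square centred at (0.6395, -0.2505).

Emit:
step_arm:
  commands:
    - [0.3,0,-0.3,0,0,0,0]
    - [0.3,0,-0.3,-1.5,0,0,0]
    - [0.3,0,-0.3,-3,0,0,0]
    - [0.3,0,-0.3,-4.5,0,0,0]
    - [0.3,0,-0.3,-5.5,0,0,0]

```text
time: 6.13
tool_pos: [0.6397, -0.2502, 0.0703]
tool_rot: [-3.14, -0.001, 1.569]
contact_force: [-0.8, 0.0, -1.1]
opening: 0.0592
grip_force: 25.0
```

Emit:
step_arm:
  commands:
    - [0.3,0,0,-1,0,0,0]
    - [0.3,0,0,-2,0,0,0]
    - [0.3,0,0,-3,0,0,0]
    - [0.3,0,0,-4,0,0,0]
    - [0.3,0,0,-4.5,0,0,0]

```text
time: 6.55
tool_pos: [0.6397, -0.2504, 0.0251]
tool_rot: [-3.14, -0.001, 1.569]
contact_force: [-1.0, 0.6, -0.6]
opening: 0.0594
grip_force: 25.0
```

Emit:
step_arm:
  commands:
    - [0.3,0,0,-0.2,0,0,0]
    - [0.3,0,0,-0.4,0,0,0]
    - [0.3,0,0,-0.5,0,0,0]
    - [0.3,0,0,-0.6,0,0,0]
    - [0.3,0,0,-0.6,0,0,0]

```text
time: 6.97
tool_pos: [0.6405, -0.2508, 0.0211]
tool_rot: [3.141, 0.0, 1.569]
contact_force: [-0.2, 0.4, -1.9]
opening: 0.0595
grip_force: 25.0
```

Emit:
step_arm:
  commands:
    - [0.3,0,0,-0.1,0,0,0]
    - [0.3,0,0,-0.2,0,0,0]
    - [0.3,0,0,-0.2,0,0,0]
    - [0.3,0,0,-0.2,0,0,0]

```text
time: 7.3
tool_pos: [0.6405, -0.2508, 0.0193]
tool_rot: [3.141, 0.0, 1.569]
contact_force: [-1.1, 0.9, 1.3]
opening: 0.0591
grip_force: 25.0
```

Emit:
step_arm:
  commands:
    - [0.3,0,0,-0.05,0,0,0]
    - [0.3,0,0,-0.1,0,0,0]
    - [0.3,0,0,-0.1,0,0,0]

```text
time: 7.55
tool_pos: [0.6405, -0.2508, 0.0192]
tool_rot: [3.141, 0.001, 1.569]
contact_force: [-3.5, 1.1, 7.9]
opening: 0.0594
grip_force: 25.0
```

Emit:
step_arm:
  commands:
    - [0.75,0,0,0,0,0,0]
    - [0.75,0,0,0,0,0,0]
    - [0.8,0,0,0,0,0,0]
    - [0.8,0,0,0,0,0,0]
    - [0.8,0,0,0,0,0,0]

```text
time: 7.97
tool_pos: [0.6402, -0.2507, 0.0174]
tool_rot: [-3.141, -0.0, 1.569]
contact_force: [-0.3, 0.9, 0.3]
opening: 0.0734
grip_force: 0.0
```

Emit:
step_arm:
  commands:
    - [0.85,0,0,1,0,0,0]
    - [0.85,0,0,4,0,0,0]
    - [1,0,0,7,0,0,0]
    - [1,0,0,11,0,0,0]
    - [1,-1,3,14,0,0,0]

```text
time: 8.38
tool_pos: [0.632, -0.2265, 0.16]
tool_rot: [3.137, 0.004, 1.565]
contact_force: [0.3, 0.2, 1.5]
opening: 0.0909
grip_force: 0.0
```

Emit:
step_arm:
  commands:
    - [1,-1.3,3.7,0,0,0,0]
    - [1,-2.6,7.4,0,0,0,0]
    - [1,-3.9,11.1,0,0,0,0]
    - [1,-5.2,14.8,0,0,0,0]
    - [1,-6.5,18.5,0,0,0,0]

```text
time: 8.8
tool_pos: [0.5649, -0.0355, 0.1573]
tool_rot: [3.14, 0.0, 1.568]
contact_force: [0.3, 0.1, -0.1]
opening: 0.0921
grip_force: 0.0
```

Emit:
step_arm:
  commands:
    - [1,-1.3,3.7,0,0,0,0]
    - [1,-2.6,7.4,0,0,0,0]
    - [1,-3.9,11.1,0,0,0,0]
    - [1,-5.2,14.8,0,0,0,0]
    - [1,-6.5,18.5,0,0,0,0]

```text
time: 9.22
tool_pos: [0.5, 0.1496, 0.1574]
tool_rot: [3.14, -0.0, 1.569]
contact_force: [-0.5, 0.2, -0.5]
opening: 0.0918
grip_force: 0.0
```

Emit:
step_arm:
  commands:
    - [1,-1.3,3.7,0,0,0,0]
    - [1,-2.6,7.4,0,0,0,0]
    - [1,-3.9,11.1,0,0,0,0]
    - [1,-4.4,12,0,0,0,0]
    - [1,-4.4,12,0,0,0,0]

```text
time: 9.63
tool_pos: [0.4554, 0.2704, 0.1571]
tool_rot: [3.141, -0.001, 1.573]
contact_force: [1.5, 0.1, -0.2]
opening: 0.092
grip_force: 0.0
```

Emit:
step_arm:
  commands:
    - [1,0,0,0,0,0,0]
    - [1,0,0,0,0,0,0]
    - [1,0,0,0,0,0,0]

```text
time: 9.88
tool_pos: [0.4575, 0.2666, 0.1566]
tool_rot: [3.141, 0.0, 1.567]
contact_force: [-0.6, -0.1, -0.3]
opening: 0.0918
grip_force: 0.0
```

Run:
```python
from h import *
wrist('w4')
for n in("scene","side"):
    im=read_camera(n);cv2.imwrite(f"pics/{n}4.png",im[:,:,::-1])
    if n=="side": cv2.imwrite("pics/s4.png",cv2.resize(im[160:230,290:440,::-1],None,fx=5,fy=5))
    for b in blobs(im,camera_model(n),"red"): print(n,*b)
```

```text
red [317.  81.] [453.1 362.4] [38.5 38.9] [452.9 363.5] [40.1 40.7] 89.8
blue [574. 262.] [636.1 239.8] [75.  88.6] [649.5 226.7] [81.8 88.2] 82.3
9.9333 [0.4575 0.2666 0.1565] [3.141 0.    1.567]
scene [472. 387.] [454.6 362.1] [38.6 38.8] [450.  360.5] [39.3 39.1] 9.9
scene [199. 176.] [ 644.6 -237.6] [ 91.2 100.2] [ 641.2 -250.6] [98.6 87.8] 67.5
side [222. 408.] [457.  361.8] [39.1 39.6] [465.7 352.9] [41.1 40.3] 89.8
side [351. 204.] [ 590.8 -234.4] [37. 66.] [ 599.4 -257.8] [39.3 74.2] 26.2
side [334. 191.] [ 657.4 -278. ] [51.  52.3] [ 669.3 -301.1] [53.5 58.3] 29.2
```

View pics/s4.png

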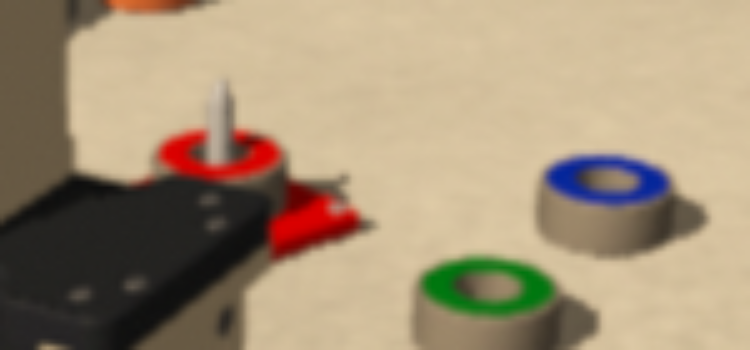

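The side crop shows the large red wheel seated flat on the red plate, with the spindle through its bore. Green and blue wheels are undisturbed.

Emit:
step_arm:
  commands:
    - [1,-0.4,4,-1,0,0,0]
    - [1,-0.4,8,-3,0,0,0]
    - [1,-0.4,9.6,-6,0,0,0]
    - [1,-0.4,9.6,-9,0,0,0]
    - [1,-0.4,9.6,-11,0,0,0]

```text
time: 10.45
tool_pos: [0.4517, 0.364, 0.0435]
tool_rot: [-3.139, 0.001, 1.57]
contact_force: [-0.6, -0.7, -1.0]
opening: 0.0918
grip_force: 0.0
```

Emit:
step_arm:
  commands:
    - [1,0,0,-1.5,0,0,0]
    - [1,0,0,-3,0,0,0]
    - [1,0,0,-4,0,0,0]
    - [1,0,0,-4,0,0,0]
    - [0.8,0,0,-4,0,0,0]

```text
time: 10.87
tool_pos: [0.4529, 0.3636, 0.0063]
tool_rot: [-3.141, 0.0, 1.568]
contact_force: [-0.3, 0.7, 0.5]
opening: 0.0886
grip_force: 0.0
```

Emit:
step_arm:
  commands:
    - [0.2,0,0,0,0,0,0]
    - [0.2,0,0,0,0,0,0]
    - [0.2,0,0,0,0,0,0]
    - [0.2,0,0,0,0,0,0]
    - [0.2,0,0,0,0,0,0]

```text
time: 11.28
tool_pos: [0.4529, 0.3641, 0.0069]
tool_rot: [3.141, -0.0, 1.569]
contact_force: [0.9, 0.0, -0.3]
opening: 0.0566
grip_force: 0.0
```

Emit:
step_arm:
  commands:
    - [0.2,0,0,0,0,0,0]
    - [0.2,0,0,0,0,0,0]
    - [0.2,0,0,0,0,0,0]
    - [0.2,0,0,0,0,0,0]
    - [0.2,0,0,0,0,0,0]

```text
time: 11.7
tool_pos: [0.4529, 0.364, 0.0067]
tool_rot: [3.141, -0.0, 1.569]
contact_force: [-0.1, -0.0, 3.2]
opening: 0.0459
grip_force: 25.0
```

Emit:
step_arm:
  commands:
    - [0.2,0,0,1,0,0,0]
    - [0.2,0,0,4,0,0,0]
    - [0.2,0,0,8,0,0,0]
    - [0.2,0,0,12,0,0,0]
    - [0.2,0.7,-2.4,13,0,0,0]

```text
time: 12.12
tool_pos: [0.4614, 0.3442, 0.1434]
tool_rot: [3.132, -0.007, 1.572]
contact_force: [1.1, -0.2, 0.6]
opening: 0.0455
grip_force: 25.0
```

Emit:
step_arm:
  commands:
    - [0.2,1.2,-3.9,0,0,0,0]
    - [0.2,2.4,-7.8,0,0,0,0]
    - [0.2,3.6,-11.7,0,0,0,0]
    - [0.2,4.8,-15.6,0,0,0,0]
    - [0.2,6,-19.5,0,0,0,0]

```text
time: 12.53
tool_pos: [0.5198, 0.1432, 0.1371]
tool_rot: [3.141, -0.0, 1.569]
contact_force: [1.6, 0.2, -0.6]
opening: 0.0455
grip_force: 25.0
```

Emit:
step_arm:
  commands:
    - [0.2,1.2,-3.9,0,0,0,0]
    - [0.2,2.4,-7.8,0,0,0,0]
    - [0.2,3.6,-11.7,0,0,0,0]
    - [0.2,4.8,-15.6,0,0,0,0]
    - [0.2,6,-19.5,0,0,0,0]

```text
time: 12.95
tool_pos: [0.5798, -0.052, 0.137]
tool_rot: [3.141, -0.0, 1.569]
contact_force: [1.1, 0.0, -0.5]
opening: 0.0456
grip_force: 25.0
```

Emit:
step_arm:
  commands:
    - [0.2,1.2,-3.9,0,0,0,0]
    - [0.2,2.4,-7.8,0,0,0,0]
    - [0.2,3.6,-11.7,0,0,0,0]
    - [0.2,4.8,-15.6,0,0,0,0]
    - [0.2,6,-19,0,0,0,0]

```text
time: 13.37
tool_pos: [0.6396, -0.2428, 0.1369]
tool_rot: [3.142, 0.0, 1.568]
contact_force: [1.0, -1.3, -0.9]
opening: 0.0457
grip_force: 25.0
```

Emit:
step_arm:
  commands:
    - [0.2,0,-0.8,0,0,0,0]
    - [0.2,0,-0.8,0,0,0,0]
    - [0.2,0,-0.8,0,0,0,0]
    - [0.2,0,-0.8,0,0,0,0]

```text
time: 13.7
tool_pos: [0.6394, -0.2464, 0.1366]
tool_rot: [-3.141, -0.001, 1.57]
contact_force: [-0.1, -0.6, 0.1]
opening: 0.0461
grip_force: 25.0
```

Run:
```python
from h import *
im,m=wrist('w5')
cv2.imwrite("pics/w5c.png",im[:400,:,::-1])
```

```text
red [323. 366.] [ 638.4 -343. ] [13.6 59.1] [ 638.5 -351.3] [13.4 58.3] 90.0
red [326. 300.] [ 637.8 -297.3] [43.4 64.5] [ 638.5 -295.8] [33.5 78.3] 90.0
red [325. 237.] [ 639.9 -247.7] [40.8 54.7] [ 640.2 -249.4] [40.2 58.4] 88.4
red [323. 218.] [ 638.4 -244.4] [87.1 96.3] [ 639.6 -250.4] [88.8 88.5] 67.6
green [ 92. 177.] [ 493.1 -209.4] [52.5 53. ] [ 486.6 -210.8] [55.4 55.3] 78.4
13.75 [ 0.6396 -0.2461  0.1367] [-3.141e+00 -1.000e-03  1.571e+00]
```

View pics/w5c.png

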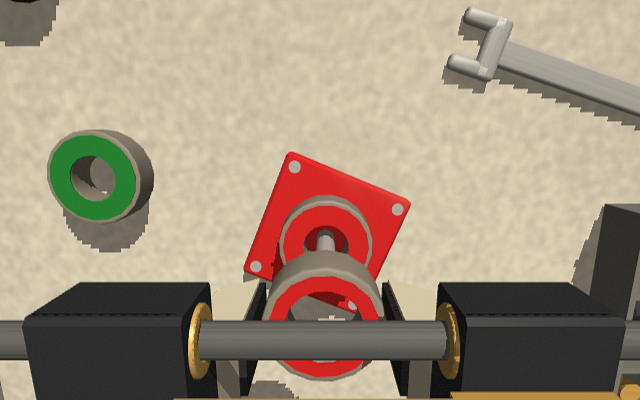

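Wrist view shows the small wheel (325,320) in line with the spindle at (325,240) and the seated large wheel. Plate fit is (0.6396, -0.2504), so I shift 2 mm and lower.

Emit:
step_arm:
  commands:
    - [0.2,0,-0.2,0,0,0,0]
    - [0.2,0,-0.2,-1.5,0,0,0]
    - [0.2,0,-0.2,-3,0,0,0]
    - [0.2,0,-0.2,-4.5,0,0,0]
    - [0.2,0,-0.2,-5.5,0,0,0]

```text
time: 14.17
tool_pos: [0.6393, -0.2486, 0.0803]
tool_rot: [-3.14, -0.001, 1.57]
contact_force: [-0.7, -0.1, -1.5]
opening: 0.0455
grip_force: 25.0
```

Emit:
step_arm:
  commands:
    - [0.2,0,0,-1,0,0,0]
    - [0.2,0,0,-2,0,0,0]
    - [0.2,0,0,-2.8,0,0,0]
    - [0.2,0,0,-3.2,0,0,0]
    - [0.2,0,0,-3.4,0,0,0]

```text
time: 14.58
tool_pos: [0.6395, -0.2499, 0.0467]
tool_rot: [-3.141, -0.0, 1.569]
contact_force: [-0.2, -0.8, -0.4]
opening: 0.0456
grip_force: 25.0
```

Emit:
step_arm:
  commands:
    - [0.2,0,0,-0.1,0,0,0]
    - [0.2,0,0,-0.2,0,0,0]
    - [0.2,0,0,-0.3,0,0,0]
    - [0.2,0,0,-0.3,0,0,0]

```text
time: 14.92
tool_pos: [0.6399, -0.2501, 0.0447]
tool_rot: [3.141, 0.0, 1.569]
contact_force: [-0.8, -0.6, -0.5]
opening: 0.0456
grip_force: 25.0
```

Emit:
step_arm:
  commands:
    - [0.2,0,0,-0.1,0,0,0]
    - [0.2,0,0,-0.2,0,0,0]
    - [0.2,0,0,-0.2,0,0,0]
    - [0.2,0,0,-0.2,0,0,0]

```text
time: 15.25
tool_pos: [0.6399, -0.2501, 0.0427]
tool_rot: [3.141, 0.0, 1.569]
contact_force: [-0.2, 0.7, 1.3]
opening: 0.0458
grip_force: 25.0
```

Emit:
step_arm:
  commands:
    - [0.2,0,0,-0.05,0,0,0]
    - [0.2,0,0,-0.1,0,0,0]
    - [0.2,0,0,-0.1,0,0,0]

```text
time: 15.5
tool_pos: [0.6399, -0.2502, 0.0427]
tool_rot: [3.141, 0.001, 1.569]
contact_force: [-2.1, 1.7, 7.7]
opening: 0.0458
grip_force: 25.0
```

Emit:
step_arm:
  commands:
    - [0.6,0,0,0,0,0,0]
    - [0.6,0,0,0,0,0,0]
    - [0.7,0,0,0,0,0,0]
    - [0.7,0,0,0,0,0,0]
    - [0.7,0,0,0,0,0,0]

```text
time: 15.92
tool_pos: [0.6396, -0.25, 0.0411]
tool_rot: [-3.141, -0.0, 1.569]
contact_force: [-0.2, 0.5, -0.5]
opening: 0.0639
grip_force: 0.0
```

Emit:
step_arm:
  commands:
    - [0.8,0,0,1,0,0,0]
    - [0.8,0,0,4,0,0,0]
    - [1,0,0,8,0,0,0]
    - [1,-3,-1,10,0,0,0]
    - [1,-7,-1.5,10,0,0,0]

```text
time: 16.33
tool_pos: [0.5736, -0.2669, 0.1477]
tool_rot: [3.13, 0.007, 1.571]
contact_force: [0.6, -1.1, 0.2]
opening: 0.0884
grip_force: 0.0
```

Emit:
step_arm:
  commands:
    - [1,-3,2,0,0,0,0]
    - [1,-6,4,0,0,0,0]
    - [1,-7.6,5.5,0,0,0,0]
    - [1,-7.6,5.5,-2,0,0,0]
    - [1,-7.6,5.5,-4,0,0,0]

```text
time: 16.75
tool_pos: [0.494, -0.2099, 0.1035]
tool_rot: [3.138, 0.002, 1.569]
contact_force: [1.1, 0.6, 0.1]
opening: 0.0917
grip_force: 0.0
```

Emit:
step_arm:
  commands:
    - [1,0,0,-1,0,0,0]
    - [1,0,0,-2,0,0,0]
    - [1,0,0,-2,0,0,0]

```text
time: 17.0
tool_pos: [0.4931, -0.2097, 0.08]
tool_rot: [-3.139, -0.001, 1.569]
contact_force: [-0.3, -0.2, 1.1]
opening: 0.0921
grip_force: 0.0
```

Run:
```python
from h import *
im=read_camera("side");s=observe();print(s["tool_pos"],s["tool_rot"])
cv2.imwrite("pics/s6.png",cv2.resize(im[140:240,290:440,::-1],None,fx=5,fy=5))
im=read_camera("scene")
for b in blobs(im,camera_model("scene"),"red"): print(*b)
```

```text
[ 0.49362796 -0.21002369  0.080928  ] [-3.14046873e+00 -7.22836541e-04  1.56872381e+00]
[199. 177.] [ 644.7 -237.8] [ 87.8 106.6] [ 642.2 -248.1] [93.2 88. ] 67.4
[195. 159.] [ 632.6 -283.9] [38.9 39.9] [ 630.1 -294. ] [40.5 38.3] 64.7
```

View pics/s6.png

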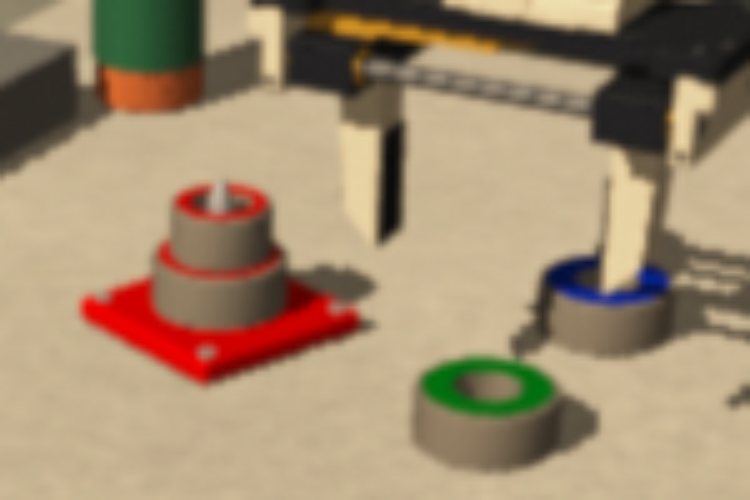

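Both red wheels sit flat and stacked on the red stand (crop 220,200 and 220,260). The open gripper is straddling the green wheel (488,385), so I go down.

Emit:
step_arm:
  commands:
    - [1,0,0,-2,0,0,0]
    - [1,0,0,-4,0,0,0]
    - [1,0,0,-6,0,0,0]
    - [1,0,0,-7.3,0,0,0]
    - [1,0,0,-7.4,0,0,0]

```text
time: 17.52
tool_pos: [0.493, -0.2097, 0.0059]
tool_rot: [-3.139, -0.002, 1.569]
contact_force: [-0.6, -0.2, -0.5]
opening: 0.092
grip_force: 0.0
```

Emit:
step_arm:
  commands:
    - [0.3,0,0,0,0,0,0]
    - [0.3,0,0,0,0,0,0]
    - [0.3,0,0,0,0,0,0]
    - [0.3,0,0,0,0,0,0]
    - [0.3,0,0,0,0,0,0]

```text
time: 17.93
tool_pos: [0.4942, -0.2103, 0.0083]
tool_rot: [3.14, 0.001, 1.569]
contact_force: [-0.4, -0.5, -0.3]
opening: 0.0629
grip_force: 0.0
```

Emit:
step_arm:
  commands:
    - [0.3,0,0,0,0,0,0]
    - [0.3,0,0,0,0,0,0]
    - [0.3,0,0,0,0,0,0]
    - [0.3,0,0,0,0,0,0]

```text
time: 18.27
tool_pos: [0.4941, -0.2103, 0.0081]
tool_rot: [3.14, 0.001, 1.569]
contact_force: [-0.7, -0.4, 5.7]
opening: 0.0597
grip_force: 25.0
```

Emit:
step_arm:
  commands:
    - [0.3,0,0,1,0,0,0]
    - [0.3,0,0,4,0,0,0]
    - [0.3,0,0,8,0,0,0]
    - [0.3,0,0,11.5,0,0,0]
    - [0.3,1,1.6,12,0,0,0]

```text
time: 18.68
tool_pos: [0.5055, -0.1973, 0.134]
tool_rot: [3.133, 0.006, 1.567]
contact_force: [1.5, -0.9, -0.5]
opening: 0.06
grip_force: 25.0
```

Emit:
step_arm:
  commands:
    - [0.3,2,3.2,0,0,0,0]
    - [0.3,4,6.4,0,0,0,0]
    - [0.3,6,9.6,0,0,0,0]
    - [0.3,8,12.8,0,0,0,0]
    - [0.3,10,16,0,0,0,0]

```text
time: 19.1
tool_pos: [0.6041, -0.0323, 0.1279]
tool_rot: [-3.141, 0.0, 1.569]
contact_force: [-0.1, -1.0, -0.8]
opening: 0.0601
grip_force: 25.0
```

Emit:
step_arm:
  commands:
    - [0.3,2,3.2,0,0,0,0]
    - [0.3,2.7,5,0,0,0,0]
    - [0.3,2.7,5,0,0,0,0]
    - [0.3,2.7,5,0,0,0,0]
    - [0.3,2.7,5,0,0,0,0]

```text
time: 19.52
tool_pos: [0.6301, 0.0155, 0.1274]
tool_rot: [-3.141, 0.0, 1.569]
contact_force: [-0.8, 0.2, -1.6]
opening: 0.06
grip_force: 25.0
```

Run:
```python
from h import *
im,m=wrist('w7')
cv2.imwrite("pics/w7c.png",im[:400,:,::-1])
```

```text
green [324. 369.] [629.2 -79.2] [20.1 82.2] [629.1 -88.4] [20.3 81.4] 89.8
green [323. 290.] [629.  -21.4] [55.7 94.9] [629.3 -21.7] [ 50.7 102.8] 89.8
green [324. 209.] [629.6  30.8] [74.1 96.9] [631.5  22.5] [74.4 88.5] 83.6
19.5667 [0.6302 0.015  0.1275] [-3.141  0.     1.568]
```

View pics/w7c.png

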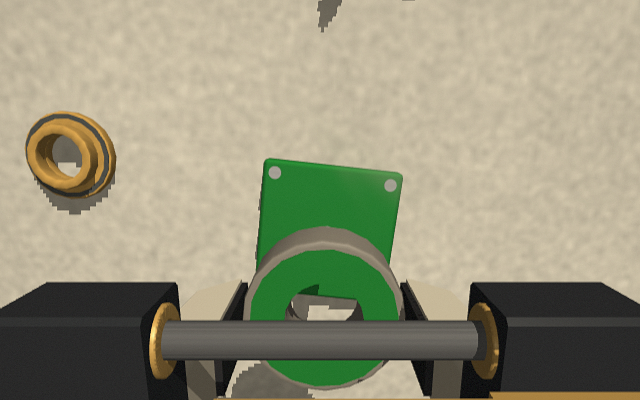

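Wrist view shows the green wheel (324,320) over the green plate. The visible far edge gives a plate centre of (0.6307, 0.0154), within 1 mm of the tool, so I lower straight down.

Emit:
step_arm:
  commands:
    - [0.3,0,0,-1.5,0,0,0]
    - [0.3,0,0,-3,0,0,0]
    - [0.3,0,0,-4.5,0,0,0]
    - [0.3,0,0,-5.5,0,0,0]
    - [0.3,0,0,-6.5,0,0,0]

```text
time: 19.98
tool_pos: [0.6303, 0.0148, 0.0619]
tool_rot: [-3.141, 0.0, 1.567]
contact_force: [0.8, 0.2, -0.8]
opening: 0.06
grip_force: 25.0
```

Emit:
step_arm:
  commands:
    - [0.3,0,0,-1,0,0,0]
    - [0.3,0,0,-2,0,0,0]
    - [0.3,0,0,-3,0,0,0]
    - [0.3,0,0,-3.6,0,0,0]
    - [0.3,0,0,-3.8,0,0,0]

```text
time: 20.4
tool_pos: [0.6301, 0.016, 0.023]
tool_rot: [-3.14, -0.0, 1.569]
contact_force: [0.0, 0.3, -1.5]
opening: 0.0603
grip_force: 25.0
```

Emit:
step_arm:
  commands:
    - [0.3,0,0,-0.1,0,0,0]
    - [0.3,0,0,-0.2,0,0,0]
    - [0.3,0,0,-0.2,0,0,0]
    - [0.3,0,0,-0.2,0,0,0]

```text
time: 20.73
tool_pos: [0.631, 0.016, 0.0229]
tool_rot: [3.141, 0.0, 1.569]
contact_force: [-0.1, 0.5, -1.1]
opening: 0.0601
grip_force: 25.0
```

Emit:
step_arm:
  commands:
    - [0.3,0,0,-0.1,0,0,0]
    - [0.3,0,0,-0.2,0,0,0]
    - [0.3,0,0,-0.25,0,0,0]
    - [0.3,0,0,-0.25,0,0,0]
    - [0.3,0,0,-0.25,0,0,0]

```text
time: 21.15
tool_pos: [0.6308, 0.016, 0.0202]
tool_rot: [3.141, 0.0, 1.569]
contact_force: [-0.3, 0.1, 2.4]
opening: 0.06
grip_force: 25.0
```

Emit:
step_arm:
  commands:
    - [0.3,0,0,-0.05,0,0,0]
    - [0.3,0,0,-0.1,0,0,0]
    - [0.3,0,0,-0.1,0,0,0]

```text
time: 21.4
tool_pos: [0.6308, 0.016, 0.0202]
tool_rot: [3.141, 0.0, 1.569]
contact_force: [-2.5, -0.6, 8.7]
opening: 0.0602
grip_force: 25.0
```

Emit:
step_arm:
  commands:
    - [0.75,0,0,0,0,0,0]
    - [0.75,0,0,0,0,0,0]
    - [0.8,0,0,0,0,0,0]
    - [0.8,0,0,0,0,0,0]
    - [0.8,0,0,0,0,0,0]

```text
time: 21.82
tool_pos: [0.6307, 0.016, 0.0186]
tool_rot: [-3.141, -0.0, 1.569]
contact_force: [0.4, 0.1, 0.1]
opening: 0.0734
grip_force: 0.0
```

Emit:
step_arm:
  commands:
    - [0.85,0,0,1,0,0,0]
    - [0.85,0,0,4,0,0,0]
    - [1,0,0,8,0,0,0]
    - [1,0,0,12,0,0,0]
    - [1,-1,-2.6,14,0,0,0]

```text
time: 22.23
tool_pos: [0.6236, -0.0069, 0.1649]
tool_rot: [3.133, -0.001, 1.573]
contact_force: [0.4, -1.3, 0.1]
opening: 0.0903
grip_force: 0.0
```

Emit:
step_arm:
  commands:
    - [1,-1.2,-3.7,0,0,0,0]
    - [1,-2.4,-7.4,0,0,0,0]
    - [1,-3.6,-11.1,0,0,0,0]
    - [1,-4.8,-14.8,0,0,0,0]
    - [1,-6,-18.5,0,0,0,0]

```text
time: 22.65
tool_pos: [0.56, -0.1966, 0.1599]
tool_rot: [3.141, 0.0, 1.569]
contact_force: [0.4, -0.6, 0.7]
opening: 0.092
grip_force: 0.0
```

Emit:
step_arm:
  commands:
    - [1,-1.2,-3.7,0,0,0,0]
    - [1,-2.4,-7.4,0,0,0,0]
    - [1,-3.6,-11.1,0,0,0,0]
    - [1,-4.8,-14.8,0,0,0,0]
    - [1,-6,-18.5,0,0,0,0]

```text
time: 23.07
tool_pos: [0.4999, -0.3818, 0.1599]
tool_rot: [3.141, 0.001, 1.569]
contact_force: [0.6, -0.9, 0.1]
opening: 0.0918
grip_force: 0.0
```

Emit:
step_arm:
  commands:
    - [1,-1,-3,0,0,0,0]
    - [1,-1,-3,0,0,0,0]
    - [1,-1,-3,0,0,0,0]
    - [1,-1,-3,0,0,0,0]

```text
time: 23.4
tool_pos: [0.4907, -0.4096, 0.1592]
tool_rot: [3.141, -0.001, 1.568]
contact_force: [0.2, 0.2, 0.6]
opening: 0.0918
grip_force: 0.0
```

Run:
```python
from h import *
im,m=wrist('w8')
im=read_camera("side")
cv2.imwrite("pics/s8.png",cv2.resize(im[180:300,200:400,::-1],None,fx=4,fy=4))
```

```text
red [576.   7.] [ 646.1 -266.2] [14.8 34.5] [ 652.4 -267.1] [ 8.7 42.4] 89.9
red [543.  31.] [ 628.9 -282. ] [46.7 93.1] [ 630.4 -285.6] [ 45.8 101.7] 89.9
blue [324. 112.] [ 490.9 -332.5] [52.  52.8] [ 490.8 -332.2] [54.8 54.6] 47.1
23.45 [ 0.4911 -0.409   0.1593] [ 3.141 -0.     1.57 ]
```

View pics/s8.png

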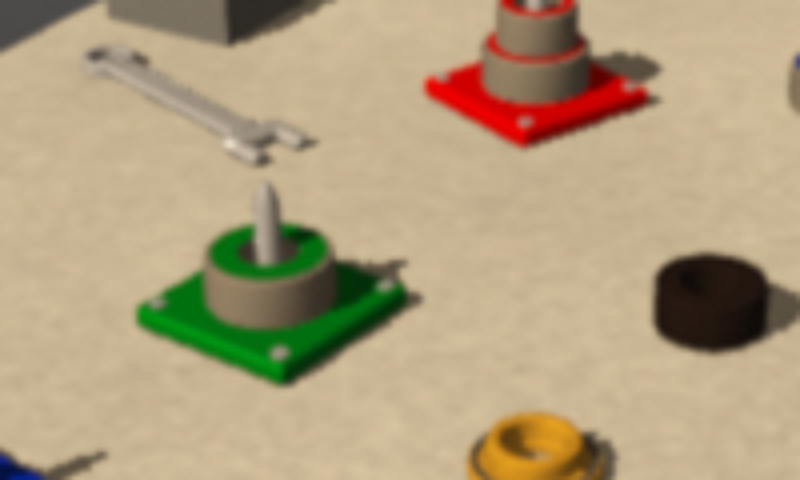

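Green is flat on its stand (crop 270,270), and the worn wheel and flange are where they were. Blue measures (0.4909, -0.3325), ring 52 mm as expected: move +7.6 cm in y, then down.

Emit:
step_arm:
  commands:
    - [1,0,3.8,-1,0,0,0]
    - [1,0,7,-3,0,0,0]
    - [1,0,7.7,-6,0,0,0]
    - [1,0,7.7,-9,0,0,0]
    - [1,0,7.7,-11,0,0,0]

```text
time: 23.92
tool_pos: [0.4908, -0.3299, 0.0472]
tool_rot: [-3.14, -0.001, 1.572]
contact_force: [0.6, -0.9, 0.7]
opening: 0.0917
grip_force: 0.0
```

Emit:
step_arm:
  commands:
    - [1,0,0,-1.5,0,0,0]
    - [1,0,0,-3,0,0,0]
    - [1,0,0,-4.2,0,0,0]
    - [1,0,0,-4.2,0,0,0]
    - [1,0,0,-4.2,0,0,0]

```text
time: 24.33
tool_pos: [0.4909, -0.3322, 0.0069]
tool_rot: [-3.141, -0.001, 1.57]
contact_force: [0.6, 0.4, 0.3]
opening: 0.0919
grip_force: 0.0
```

Emit:
step_arm:
  commands:
    - [0.3,0,0,0,0,0,0]
    - [0.3,0,0,0,0,0,0]
    - [0.3,0,0,0,0,0,0]
    - [0.3,0,0,0,0,0,0]
    - [0.3,0,0,0,0,0,0]

```text
time: 24.75
tool_pos: [0.4909, -0.3333, 0.0074]
tool_rot: [3.141, 0.001, 1.569]
contact_force: [-0.1, 0.8, 0.1]
opening: 0.0634
grip_force: 0.0
```

Emit:
step_arm:
  commands:
    - [0.3,0,0,0,0,0,0]
    - [0.3,0,0,0,0,0,0]
    - [0.3,0,0,0,0,0,0]
    - [0.3,0,0,0,0,0,0]

```text
time: 25.08
tool_pos: [0.4909, -0.3332, 0.0073]
tool_rot: [3.141, 0.0, 1.569]
contact_force: [-1.5, 0.4, 4.1]
opening: 0.0591
grip_force: 25.0
```

Emit:
step_arm:
  commands:
    - [0.3,0,0,1,0,0,0]
    - [0.3,0,0,4,0,0,0]
    - [0.3,0,0,8,0,0,0]
    - [0.3,0,0,11.5,0,0,0]
    - [0.3,0.4,1.8,12,0,0,0]

```text
time: 25.5
tool_pos: [0.4968, -0.3194, 0.134]
tool_rot: [3.133, 0.009, 1.566]
contact_force: [0.6, -1.0, -1.0]
opening: 0.0585
grip_force: 25.0
```

Emit:
step_arm:
  commands:
    - [0.3,1.1,3.7,0,0,0,0]
    - [0.3,2.2,7.4,0,0,0,0]
    - [0.3,3.3,11.1,0,0,0,0]
    - [0.3,4.4,14.8,0,0,0,0]
    - [0.3,5.5,18.5,0,0,0,0]

```text
time: 25.92
tool_pos: [0.5497, -0.1282, 0.1273]
tool_rot: [-3.141, -0.0, 1.568]
contact_force: [1.3, -0.8, -0.9]
opening: 0.0589
grip_force: 25.0
```

Emit:
step_arm:
  commands:
    - [0.3,1.1,3.7,0,0,0,0]
    - [0.3,2.2,7.4,0,0,0,0]
    - [0.3,3.3,11.1,0,0,0,0]
    - [0.3,4.4,14.8,0,0,0,0]
    - [0.3,5.5,18.5,0,0,0,0]

```text
time: 26.33
tool_pos: [0.6047, 0.0569, 0.1273]
tool_rot: [-3.141, 0.0, 1.569]
contact_force: [1.1, -0.7, -1.3]
opening: 0.059
grip_force: 25.0
```

Emit:
step_arm:
  commands:
    - [0.3,1,3.7,0,0,0,0]
    - [0.3,2,7.4,0,0,0,0]
    - [0.3,3.2,11.1,0,0,0,0]
    - [0.3,4.2,14.8,0,0,0,0]
    - [0.3,4.8,16.5,0,0,0,0]

```text
time: 26.75
tool_pos: [0.6525, 0.2248, 0.1269]
tool_rot: [-3.142, -0.001, 1.572]
contact_force: [-1.0, -0.9, -1.0]
opening: 0.059
grip_force: 25.0
```

Emit:
step_arm:
  commands:
    - [0.3,0,0,0,0,0,0]
    - [0.3,0,0,0,0,0,0]
    - [0.3,0,0,0,0,0,0]
    - [0.3,0,0,0,0,0,0]

```text
time: 27.08
tool_pos: [0.6525, 0.2185, 0.127]
tool_rot: [-3.141, 0.001, 1.567]
contact_force: [-0.6, -0.6, -1.5]
opening: 0.0593
grip_force: 25.0
```

Run:
```python
from h import *
im,m=wrist('w9')
cv2.imwrite("pics/w9c.png",im[:400,:,::-1])
```

```text
blue [323. 370.] [651.1 123.5] [22.4 85. ] [650.9 114. ] [22.8 84.2] 89.8
blue [323. 291.] [651.4 180.3] [56.1 93.4] [651.1 181.1] [ 49.3 102.8] 89.8
blue [321. 210.] [650.7 233.2] [82.3 98.1] [653.2 222.6] [86.2 88.5] 80.9
27.1333 [0.6526 0.2184 0.1271] [-3.141  0.     1.567]
```

View pics/w9c.png

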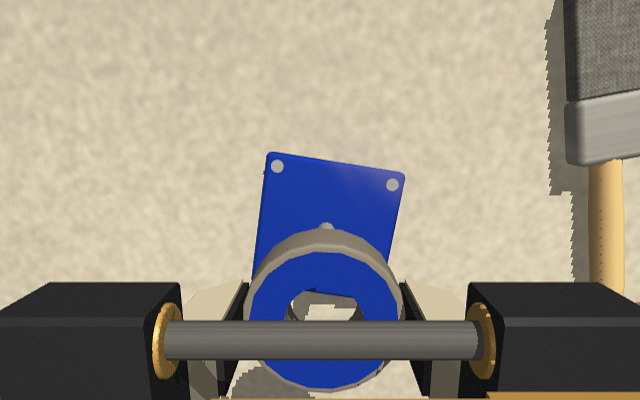

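The blue wheel (323,320) is lined up with the blue plate and its tip at (326,227). Plate centre is about (0.653, 0.221), so I shift +2.5 mm in y and lower.

Emit:
step_arm:
  commands:
    - [0.3,0,0.3,0,0,0,0]
    - [0.3,0,0.3,-1.5,0,0,0]
    - [0.3,0,0.3,-3,0,0,0]
    - [0.3,0,0.3,-4.5,0,0,0]
    - [0.3,0,0.3,-6,0,0,0]

```text
time: 27.55
tool_pos: [0.6528, 0.2223, 0.0666]
tool_rot: [3.141, -0.0, 1.568]
contact_force: [-1.3, -0.1, -1.5]
opening: 0.0591
grip_force: 25.0
```

Emit:
step_arm:
  commands:
    - [0.3,0,0,-1,0,0,0]
    - [0.3,0,0,-2,0,0,0]
    - [0.3,0,0,-3,0,0,0]
    - [0.3,0,0,-4,0,0,0]
    - [0.3,0,0,-4.4,0,0,0]

```text
time: 27.97
tool_pos: [0.6521, 0.2227, 0.0213]
tool_rot: [-3.14, 0.0, 1.569]
contact_force: [-1.0, -0.1, -0.8]
opening: 0.0592
grip_force: 25.0
```

Emit:
step_arm:
  commands:
    - [0.3,0,0,-0.1,0,0,0]
    - [0.3,0,0,-0.2,0,0,0]
    - [0.3,0,0,-0.2,0,0,0]
    - [0.3,0,0,-0.2,0,0,0]

```text
time: 28.3
tool_pos: [0.6531, 0.2231, 0.0216]
tool_rot: [3.14, -0.0, 1.569]
contact_force: [-0.5, -0.3, -1.6]
opening: 0.0587
grip_force: 25.0
```

Emit:
step_arm:
  commands:
    - [0.3,0,0,-0.1,0,0,0]
    - [0.3,0,0,-0.2,0,0,0]
    - [0.3,0,0,-0.25,0,0,0]
    - [0.3,0,0,-0.25,0,0,0]
    - [0.3,0,0,-0.25,0,0,0]

```text
time: 28.72
tool_pos: [0.6531, 0.2231, 0.0194]
tool_rot: [3.14, -0.0, 1.569]
contact_force: [-1.9, -0.6, 4.9]
opening: 0.0588
grip_force: 25.0
```

Contact: release and back away.

Emit:
step_arm:
  commands:
    - [0.75,0,0,0,0,0,0]
    - [0.75,0,0,0,0,0,0]
    - [0.8,0,0,0,0,0,0]
    - [0.8,0,0,0,0,0,0]
    - [0.8,0,0,0,0,0,0]

```text
time: 29.13
tool_pos: [0.6526, 0.2229, 0.0181]
tool_rot: [-3.141, 0.0, 1.569]
contact_force: [-0.4, -0.4, 0.7]
opening: 0.0733
grip_force: 0.0
```

Emit:
step_arm:
  commands:
    - [0.85,0,0,1,0,0,0]
    - [0.85,0,0,4,0,0,0]
    - [1,0,0,8,0,0,0]
    - [1,0,0,12,0,0,0]
    - [1,-3,-2,14,0,0,0]

```text
time: 29.55
tool_pos: [0.629, 0.2057, 0.1652]
tool_rot: [3.127, -0.004, 1.57]
contact_force: [0.0, -1.2, 1.2]
opening: 0.0905
grip_force: 0.0
```

Emit:
step_arm:
  commands:
    - [1,-3.5,-1,2,0,0,0]
    - [1,-7,-2,4,0,0,0]
    - [1,-10.5,-3,5,0,0,0]
    - [1,-14,-4,5,0,0,0]
    - [1,-14,-4,5,0,0,0]

```text
time: 29.97
tool_pos: [0.4756, 0.1617, 0.2089]
tool_rot: [-3.136, 0.001, 1.569]
contact_force: [1.3, 0.8, 0.2]
opening: 0.0918
grip_force: 0.0
```

Emit:
step_arm:
  commands:
    - [1,0,0,0,0,0,0]
    - [1,0,0,0,0,0,0]
    - [1,0,0,0,0,0,0]

```text
time: 30.22
tool_pos: [0.4841, 0.1632, 0.2089]
tool_rot: [3.14, -0.0, 1.569]
contact_force: [-0.1, 0.1, -0.4]
opening: 0.0918
grip_force: 0.0
```

Run:
```python
from h import *
im=read_camera("side");cv2.imwrite("pics/s10.png",im[:,:,::-1])
cv2.imwrite("pics/s10c.png",cv2.resize(im[160:360,120:400,::-1],None,fx=2.8,fy=2.8))
```

```text
(no output)
```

View pics/s10c.png

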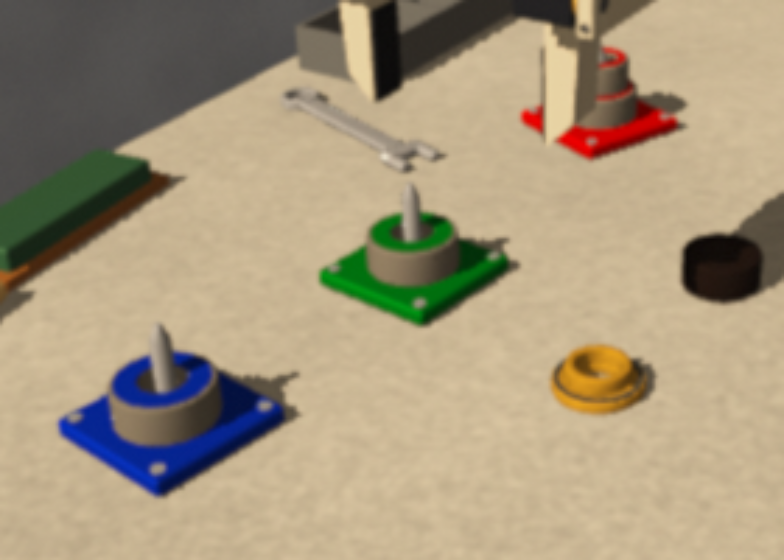

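The final side view shows blue (165,395), green (412,248) and the red stack (605,90) all flat on their stands, with the worn wheel and flange unmoved and the gripper clear.

```bash
python3 -c "
from cell import *
print(hand_in())"
```

```text
the job is handed in; nothing more can be done
None
```

All four labelled wheels are flat on the stands of their colours (red: large below, small on top), with the worn wheel and brass flange left where they lay; I handed the job in at about 30 s, and the hand-in returned no verdict.

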